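# Pair the blue sample pots, then present the heavier one

### The arm

A 6-joint arm with a two-finger parallel gripper is mounted at the origin on a cart in front of the work surface, level with it; the furniture and walls round the work are solid. World frame = base frame: x ahead of the robot, y to its left, z up, the work surface at z = 0. Lengths are in m, angles in rad, forces in N, time in s.
With the tool pointing down it reaches from about 0.35 to 0.975 m from the base axis. Payload 4.9 kg.
Tool frame: the origin (TCP) lies midway between the tips of the shut fingers; the grasp point (between the pads) lies 19 mm behind it (manip.pinch_z is the distance from the TCP to the grasp point, in m); z points along the fingers, y is the direction in which the jaws open and shut (so a half turn about z gives the same grasp; the last joint's range is limited). The gripper opens to 85 mm and grips with 20 to 120 N. Pads are 22 mm wide; open, the fingers measure 114 mm over their backs; the gripper's body (76 mm by 85 mm) begins 54 mm behind the grasp point. The pads swing forward as they close: fully open they stand 13 mm farther back than shut.
Start: joints at [-1.23, 0.053, 1.613, -0, 1.476, -0.119], TCP at [0.277, -0.56, 0.231] pointing down, gripper open.
Joint ranges: [-3.01, 3.01], [-1.01, 2.22], [0.06, 2.58], [-1.02, 4.17], [0.09, 2.62], [-3.14, 3.14]. Speed limits (rad/s): [2.57, 2.57, 3.14, 3.14, 3.14, 3.14].

### API

Orientations are given as a unit quaternion [w, x, y, z].
In Python, from plant import manip gives the robot as it stands.
- The arm moves only by the tool drive_tool, never from a script. Its argument "commands" is text: rows parted by semicolons, each of 5 numbers parted by spaces: the finger opening in mm, from 0 to 85.4, then the shift along the tool's x, y, z in units of 30 mm (1.0 is 30 mm), then the turn about the tool's z in degrees. A call has exactly 8 rows; each row shifts and turns the commanded pose from where the row before left it, along the tool's axes as they then stand; what a row does not reach is not made up. A row lasts 1/8 s, in which the tool goes at most 62.5 mm and 10.7 degrees, less where a joint would pass 70% of its speed; a pose out of reach is approached as far as the arm can. A call is refused whole if a number of a shift passes 1 or a number of a turn 10.7, either way. A call with a gripper value outside its range is refused whole. The fingers move at their own pace and stop on an object; the grip force is fixed at half the most. Time passes only in rows, so rows that do not move let the fingers close, or fill a call up. It gives the time, the measured TCP pose, the force and the opening at its end, in the units of the state.
- manip.state(): the state, without advancing time (a new reading comes with each control period).
- manip.grab_frame(name): name is "scene" or "top" or "wrist"; returns the picture (480x640x3 uint8, red, green, blue); there is no depth.
- manip.camera_params(name): a dict with "fx", "fy", "cx", "cy" (pixels), "xyz" and "orientation" of the camera in the world. Camera axes: x right, y down, z forward; pixel columns grow to the right and rows downward; lengths in m; the calibration is good to about 2 mm. A picture is of the moment at which its call begins: read the wrist's pose just before it. camera_params takes no time and is no camera call; for the wrist camera it gives the pose at the moment of the call.
- manip.job_done(): hands the job in, once; it reports no verdict.
The state is a dict: "time": time; "joint_pos": joint angles; "joint_vel": joint speeds; "joint_efforts": joint torques, N m; "tool_pos": TCP position; "tool_rot": TCP orientation; "contact_force": force on the tool from outside, world axes, zero at the start; "ft_torque": the same for the moment, N m; "gripper_width": opening from 0.0 (shut) to 1.0 (fully open).
Only numpy, scipy, OpenCV 4.12 (cv2) and the standard library are available. Lean on these libraries where they do the work, as an engineer would, in place of code of your own. Each camera call takes 0.05 s, during which the arm holds its last target. There are 200 camera calls.

### The job

Two of the three white sample pots have blue caps and look the same, but only one of them holds the steel reference weight. Stand the two blue-capped pots side by side in the grey two-place stand, one in each pocket, feeling the weight of each as you lift it; then take the heavier one out again and present it upright above the round black mat with the yellow ring, clear of the mat (a hand's breadth or more up), and finish while still holding it there. Keep the pots upright, leave the lighter pot in its pocket, leave the orange-capped pot where it is, and knock no bottle over.

Things in the scene. Friction and masses are not known exactly. Their poses are not given: they have to be found in the camera images.
- pot_a: white sealed sample pot with blue ribbed screw cap and blue band: a plain upright cylinder 46 mm in diameter, 82 mm high, the cap being the top 24 mm (solid, glued shut; grip it there, across its diameter). Origin at the centre of its underside, z up. It and pot_b look the same; at random, one of them holds a steel weight and weighs 0.45 to 0.66 kg in all, the other holds a plastic dummy and weighs 0.12 to 0.19 kg in all. The insert has 1 to 2 mm play inside.
- pot_b: the other blue-capped pot, same size and origin as pot_a; it is the light one if pot_a is heavy, and the heavy one if pot_a is light
- pot_orange: a pot of the same shape and size with an orange cap and band, not part of the pair; origin at the centre of its underside. The three pots swap places from start to start.
- stand: grey two-place stand fixed to the worktop: a low slab 90 mm (its x) by 230 mm (its y) by 18 mm high, with two round pockets 54 mm in diameter and 12 mm deep, centres 65 mm either side of the middle along its y. Origin at the centre of its underside, z up.
- pocket_l (a point): centre of the floor of the stand's left pocket (stand's +y side), 6 mm above the worktop; a seated pot has its underside here
- pocket_r (a point): centre of the floor of the stand's right pocket (stand's -y side), 6 mm above the worktop
- mat: round flat black hand-over mat with a yellow ring, 110 mm in diameter, 3 mm thick, fixed to the worktop; origin at the centre of its underside
- violet_bottle: loose violet stain bottle with black cap, 40 mm in diameter, 104 mm high; origin at the centre of its underside; a bystander
- blue_bottle: loose blue stain bottle with white and grey cap, 34 mm in diameter, 92 mm high; origin at the centre of its underside; a bystander
- alcohol_bottle: loose white bottle with blue cap, 52 mm in diameter, 134 mm high; origin at the centre of its underside; a bystander
Not all that is in view belongs to the job. What is shaped like the pot_a but turquoise is not meant.

How it is judged:
By the outcome, as a careful person would: the job done as asked, in the order asked, and still so for the second after the job is handed in, while the arm keeps its last pose, push and grip.
It also fails if it takes over 67 s, if anything falls off the work surface, if the arm or the gripper's body presses on something with over 40 N, if the wrist force passes 120 N, or if a joint passes its speed limit or range.

## Working session

There is one attempt and no reset: what is moved stays moved. The work goes in short steps, Python scripts to look and compute and a tool call to move; the robot and the scene stay as the last step left them, time stands still between calls to the robot, and variables do not carry over. Pictures are saved under pics/ and viewed, about 8 in all and at most 12, crops included, and the job is handed in when it is done.

Besides the shell and the picture viewer there is one more tool, called after ">>>" as name(argument=value, ...) on one line, values as JSON. drive_tool: Moves the arm, as the interface text tells. Its arguments: {"type":"object","properties":{"commands":{"type":"string"}},"required":["commands"]}

```bash
mkdir -p pics; ls
python3 - <<'E'
from plant import manip
import cv2,numpy as np
a=manip.grab_frame("top");b=manip.grab_frame("scene")
cv2.imwrite("pics/top.png",a[:,:,::-1]);cv2.imwrite("pics/scene.png",b[:,:,::-1])
for n in("top","scene","wrist"):print(n,manip.camera_params(n))
s=manip.state();print(s,manip.pinch_z)
E
```

```text
pics
top {'fx': 441.9391116706079, 'fy': 441.9391116706079, 'cx': 317.9044869373273, 'cy': 235.75855870678825, 'xyz': array([0.29336302, 0.06127394, 1.28741062]), 'orientation': array([ 0.07003643, -0.6983105 ,  0.70951551, -0.06360102])}
scene {'fx': 547.8752470447351, 'fy': 547.8752470447351, 'cx': 324.60147604438544, 'cy': 230.53734628568816, 'xyz': array([ 0.34442791, -1.00933305,  1.22511038]), 'orientation': array([-0.3639096 ,  0.92856459, -0.06661647,  0.02999761])}
wrist {'fx': 334.29598230672747, 'fy': 334.29598230672747, 'cx': 320.5874195310804, 'cy': 238.37817287775195, 'xyz': array([ 0.35089063, -0.52232706,  0.37344329]), 'orientation': array([ 0.13643896,  0.83871244, -0.52019292, -0.08570406])}
{'time': 0.1, 'joint_pos': array([-1.22998649e+00,  5.33044644e-02,  1.61419859e+00,  1.35172599e-05,
        1.47599852e+00, -1.19017261e-01]), 'joint_vel': array([ 1.67583370e-04, -1.92566830e-03, -3.65587121e-03, -1.21468523e-03,
       -9.89553874e-04, -9.22613457e-05]), 'joint_efforts': array([-6.07759739e-04, -3.94906282e+01, -3.71363032e+01, -9.08789434e-05,
        3.91087029e-03,  4.40383431e-06]), 'tool_pos': array([ 0.27716935, -0.5595325 ,  0.23015249]), 'tool_rot': array([-9.49341857e-04,  9.73685804e-01,  2.27892613e-01, -9.89429387e-05]), 'contact_force': array([-0.26170675, -0.71256046, -0.51008928]), 'ft_torque': array([-0.00147307, -0.00054948, -0.00151882]), 'gripper_width': 1.0003817031643587} 0.0187
```

View pics/top.png

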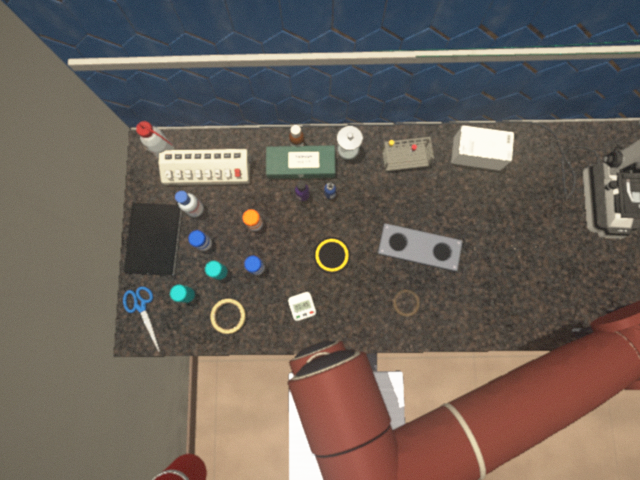

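View pics/scene.png

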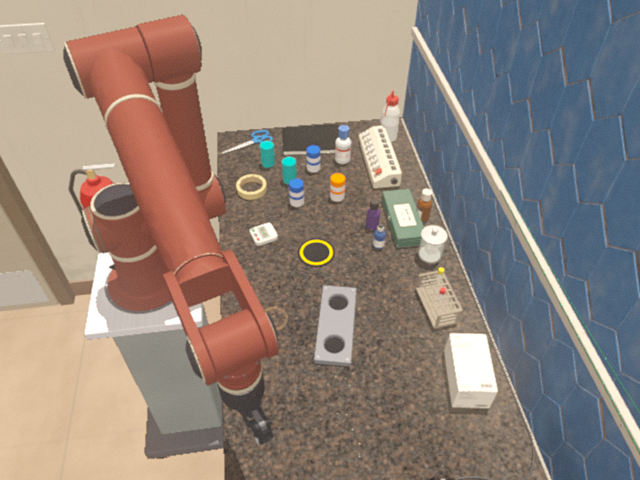

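The top view shows blue caps at about (198,240) and (253,265), the orange cap at (251,217), turquoise decoys at (215,269) and (181,294). The mat is at (332,255) and the stand pockets at (398,242) and (442,252). I'll take a closer crop for accurate centres.

```bash
cat > h.py <<'E'
import numpy as np,cv2
from plant import manip
from scipy.spatial.transform import Rotation as R
def q(o):return R.from_quat(np.r_[o[1:],o[0]])
def ray(c,u,v,z):
    d=q(c["orientation"]).apply([(u-c["cx"])/c["fx"],(v-c["cy"])/c["fy"],1]);p=np.array(c["xyz"])
    return p+d*(z-p[2])/d[2]
def proj(c,p):
    d=q(c["orientation"]).inv().apply(np.array(p)-c["xyz"]);return d[0]/d[2]*c["fx"]+c["cx"],d[1]/d[2]*c["fy"]+c["cy"]
def intool(p):
    s=manip.state();return q(s["tool_rot"]).inv().apply(np.array(p)-s["tool_pos"])
E
python3 - <<'E'
import cv2
a=cv2.imread("pics/top.png")
l=cv2.resize(a[180:305,165:290],None,fx=4.8,fy=4.8,interpolation=cv2.INTER_CUBIC);cv2.imwrite("pics/c1.png",l)
r=cv2.resize(a[215:285,305:475],None,fx=4.7,fy=4.7,interpolation=cv2.INTER_CUBIC);cv2.imwrite("pics/c2.png",r)
E
```

```text
(no output)
```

View pics/c1.png

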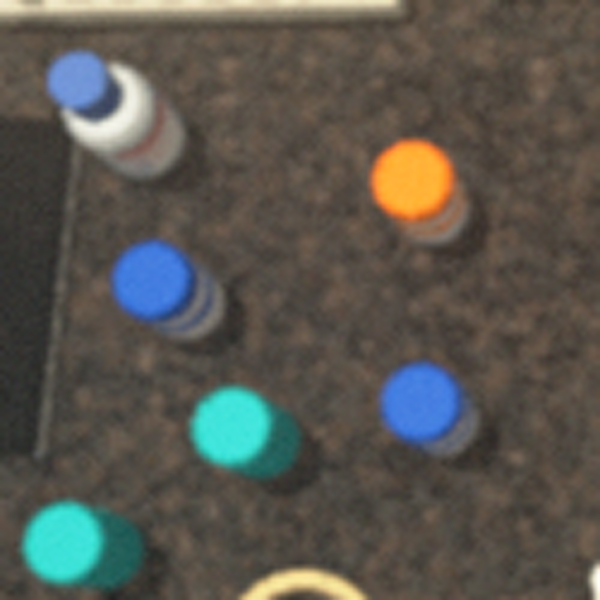

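View pics/c2.png

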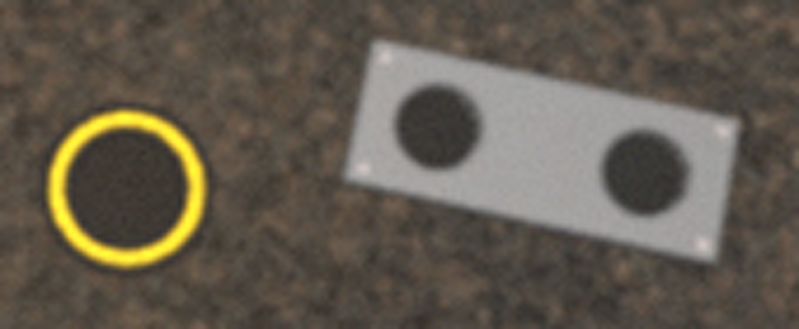

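Crop 1 shows the blue cap tops centred at (153,280) and (421,403), orange at (413,180) and turquoise at (231,427) and (63,543). Crop 2 shows the mat at (127,188), pockets at (438,127) and (645,172), and stand corners at (375,41), (740,120), (715,262) and (345,180).

Run:
```python
from h import *
c=manip.camera_params("top")
f=lambda u,v,x,y,s:((u+.5)/s-.5+x,(v+.5)/s-.5+y)
P={}
for n,u,v,z in[("blue1",153,280,.082),("blue2",421,403,.082),("orange",413,180,.082),("teal",231,427,.082),("teal2",63,543,.082),("alc",80,81,.134)]:
    P[n]=ray(c,*f(u,v,165,180,4.8),z)
for n,u,v,z in[("mat",127,188,.003),("pl",438,127,.018),("pr",645,172,.018),("TL",375,41,.018),("TR",740,120,.018),("BR",715,262,.018),("BL",345,180,.018)]:
    P[n]=ray(c,*f(u,v,305,215,4.7),z)
for n in P:print(n,P[n].round(4),np.hypot(*P[n][:2]).round(3))
print("pockets",np.linalg.norm(P["pl"]-P["pr"]),"len",np.linalg.norm(P["TL"]-P["TR"]),np.linalg.norm(P["TL"]-P["BL"]),"ctr",np.mean([P[k] for k in("TL","TR","BR","BL")],0),(P["pl"]+P["pr"])/2)
d=P["pl"]-P["pr"];print("yaw",np.degrees(np.arctan2(-d[0],d[1])))
s=manip.state();print(q(s["tool_rot"]).as_matrix().round(3),s["joint_pos"].round(3))
```

```text
blue1 [0.5239 0.4085 0.082 ] 0.664
blue2 [0.4496 0.252  0.082 ] 0.515
orange [0.5808 0.2584 0.082 ] 0.636
teal [0.4376 0.3606 0.082 ] 0.567
teal2 [0.3731 0.4541 0.082 ] 0.588
alc [0.6292 0.4391 0.134 ] 0.767
mat [0.4825 0.0317 0.003 ] 0.484
pl [ 0.5153 -0.1613  0.018 ] 0.54
pr [ 0.485  -0.2872  0.018 ] 0.564
TL [ 0.5705 -0.1247  0.018 ] 0.584
TR [ 0.5166 -0.3481  0.018 ] 0.623
BR [ 0.4287 -0.3261  0.018 ] 0.539
BL [ 0.4831 -0.1024  0.018 ] 0.494
pockets 0.1295306414239967 len 0.22977860057314836 0.09018446364258957 ctr [ 0.49971349 -0.2253212   0.018     ] [ 0.50015406 -0.22426403  0.018     ]
yaw -13.521111648456738
[[ 0.896  0.444 -0.001]
 [ 0.444 -0.896  0.002]
 [ 0.    -0.002 -1.   ]] [-1.23   0.053  1.614  0.     1.476 -0.119]
```

>>> drive_tool(commands="85 0.7 -1 0 10;85 0.7 -1 0 10;85 0.4 -1 0 6.5;85 0.3 -1 0 0;85 0.3 -1 0 0;85 0.3 -1 0 0;85 0.3 -1 0 0;85 0.3 -1 0 0")

```text
time: 1.1
tool_pos: [0.3486, -0.3069, 0.2308]
tool_rot: [-0.0, 1.0, -0.001, -0.0]
contact_force: [-0.3, -0.4, -0.5]
gripper_width: 0.996
```

>>> drive_tool(commands="85 0.3 -1 0 0;85 0.3 -1 0 0;85 0.3 -1 0 0;85 0.3 -1 0 0;85 0.3 -1 0 0;85 0.3 -1 0 0;85 0.3 -1 0 0;85 0.3 -1 0 0")

```text
time: 2.1
tool_pos: [0.4211, -0.0672, 0.2308]
tool_rot: [-0.0, 1.0, -0.001, -0.0]
contact_force: [-0.7, -0.2, 0.1]
gripper_width: 0.997
```

>>> drive_tool(commands="85 0.2 -1 0 0;85 0.2 -1 0 0;85 0.2 -1 0 0;85 0.2 -1 0 0;85 0.2 -1 0 0;85 0.2 -1 0 0;85 0.2 -1 0 0;85 0.2 -1 0 0")

```text
time: 3.1
tool_pos: [0.4697, 0.1725, 0.2308]
tool_rot: [0.0, 1.0, -0.001, -0.0]
contact_force: [0.3, 0.3, 0.2]
gripper_width: 0.998
```

>>> drive_tool(commands="85 0.2 -1 0 0;85 0.2 -1 0 0;85 0.2 -1 0 0;85 0.2 -1 0 0;85 0.3 -1 0 0;85 0.3 -1 0 0;85 0.3 -1 0 0;85 0.1 -0.6 0 0")

```text
time: 4.1
tool_pos: [0.5244, 0.4003, 0.2304]
tool_rot: [0.0, 1.0, -0.001, -0.001]
contact_force: [-0.0, -1.3, -0.1]
gripper_width: 0.999
```

Run:
```python
from h import *
c=manip.camera_params("wrist");a=manip.grab_frame("wrist")[:,:,::-1].copy()
for p in([.5239,.4085,.082],[.4496,.252,.082]):
    print(p,proj(c,p))
cv2.imwrite("pics/w1.png",a);np.save("w1.npy",c,allow_pickle=True);print(manip.state()["tool_pos"],c["xyz"])
```

```text
[0.5239, 0.4085, 0.082] (np.float64(312.6573378650517), np.float64(222.21031636516418))
[0.4496, 0.252, 0.082] (np.float64(473.58842364184335), np.float64(295.1652768916829))
[0.52429427 0.40172816 0.2305044 ] [0.60668979 0.4014238  0.37359471]
```

View pics/w1.png

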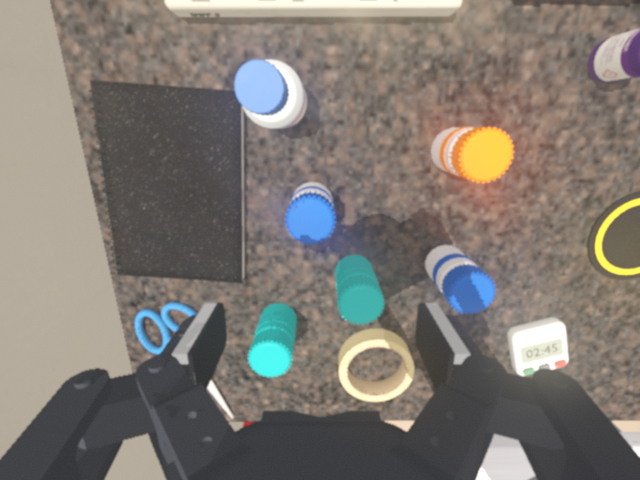

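The wrist view shows the first blue cap centred near (311,224), within 2 px of the predicted point; the second is near (469,292). Descending on the first one.

>>> drive_tool(commands="85 -0.03 -0.27 0.9 0;85 0 0 1 0;85 0 0 1 0;85 0 0 1 0;85 0 0 1 0;85 0 0 0.8 0;85 0 0 0.4 0;85 0 0 0 0")

```text
time: 5.15
tool_pos: [0.5231, 0.4068, 0.0475]
tool_rot: [0.001, 1.0, -0.001, -0.001]
contact_force: [-0.1, -0.2, 0.3]
gripper_width: 0.997
```

>>> drive_tool(commands="40 0 0 0 0;40 0 0 0 0;40 0 0 0 0;40 0 0 0 0;40 0 0 0 0;40 0 0 0 0;40 0 0 0 0;40 0 0 0 0")

```text
time: 6.15
tool_pos: [0.5246, 0.4083, 0.0502]
tool_rot: [-0.001, 1.0, -0.001, 0.001]
contact_force: [-0.2, 1.0, 6.2]
gripper_width: 0.52
```

>>> drive_tool(commands="30 0 0 -0.1 0;30 0 0 -0.2 0;30 0 0 -0.4 0;30 0 0 -0.6 0;30 0 0 -0.8 0;30 0 0 -0.4 0;30 0 0 -0.1 0;30 0 0 0 0")

```text
time: 7.15
tool_pos: [0.5234, 0.4073, 0.126]
tool_rot: [0.0, 1.0, -0.001, -0.0]
contact_force: [-0.6, 0.5, -2.2]
gripper_width: 0.524
```

Run:
```python
from h import *
for i in range(4):
    c=manip.camera_params("wrist");a=manip.grab_frame("wrist")[:,:,::-1];s=manip.state();print(s["contact_force"].round(2),s["ft_torque"].round(2),s["tool_pos"].round(4),s["gripper_width"])
cv2.imwrite("pics/w2.png",a)
```

```text
[ 0.89 -0.41 -2.22] [-0.02  0.01  0.  ] [0.5231 0.4072 0.1254] 0.5242636288590922
[-0.88 -0.4  -1.41] [-0.    0.01  0.05] [0.523  0.4071 0.1251] 0.5190222775288735
[ 0.36  0.33 -1.15] [-0.    0.02 -0.01] [0.523  0.4071 0.125 ] 0.526794944670413
[ 0.44 -0.29 -1.64] [ 0.01 -0.02 -0.02] [0.5231 0.4071 0.1251] 0.5223876829727369
```

View pics/w2.png

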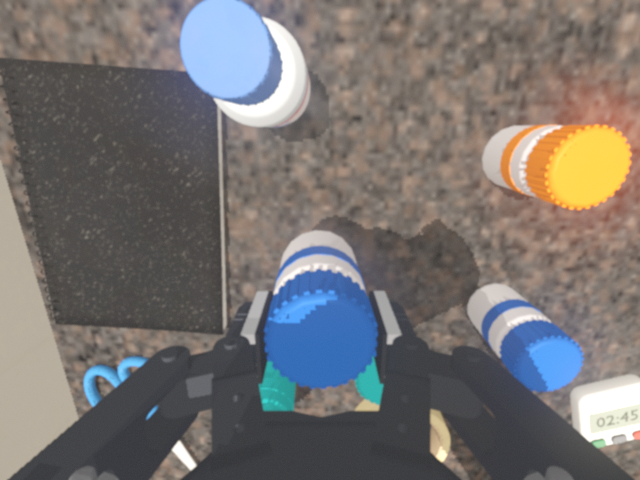

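The pot hangs straight and upright in the jaws. It pulls at about −1.6 N, or 0.16 kg, so this is probably the light one. I'll carry it to the right pocket and re-measure the pockets on the way.

>>> drive_tool(commands="30 0 0 -1 0;30 0 0.5 -1 0;30 -0.05 1 -0.25 0;30 -0.05 1 -0.25 0;30 -0.05 1 -0.25 0;30 -0.05 1 -0.25 0;30 -0.05 1 -0.25 0;30 -0.05 1 -0.25 0")

```text
time: 8.35
tool_pos: [0.5137, 0.2115, 0.2309]
tool_rot: [0.0, 1.0, -0.001, -0.0]
contact_force: [0.7, -0.6, -0.9]
gripper_width: 0.523
```

>>> drive_tool(commands="30 -0.05 1 0 0;30 -0.05 1 0 0;30 -0.05 1 0 0;30 -0.05 1 0 0;30 -0.05 1 0 0;30 -0.05 1 0 0;30 -0.05 1 0 0;30 -0.05 1 0 0")

```text
time: 9.35
tool_pos: [0.5011, -0.0284, 0.2308]
tool_rot: [-0.0, 1.0, -0.001, -0.0]
contact_force: [0.5, 0.5, -0.6]
gripper_width: 0.519
```

>>> drive_tool(commands="30 -0.07 1 0 0;30 -0.07 1 0 0;30 -0.07 1 0 0;30 -0.07 0.5 0 0;30 0 0 0 0;30 0 0 0 0;30 0 0 0 0;30 0 0 0 0")

```text
time: 10.35
tool_pos: [0.4929, -0.1318, 0.2314]
tool_rot: [-0.0, 1.0, -0.001, 0.0]
contact_force: [0.6, 0.2, -0.9]
gripper_width: 0.52
```

Run:
```python
from h import *
c=manip.camera_params("wrist");a=manip.grab_frame("wrist")[:,:,::-1].copy()
s=manip.state();print(s["tool_pos"],s["contact_force"],s["gripper_width"])
for p in([.5153,-.1613,.018],[.485,-.2872,.018],[.4825,.0317,.003]):print(p,np.round(proj(c,p),1))
cv2.imwrite("pics/w3.png",a);np.savez("w3.npz",**{k:np.array(v) for k,v in c.items()})
```

```text
[ 0.49286382 -0.13192855  0.23133744] [ 0.58834291 -0.22782917 -1.53978917] 0.5218327782984786
[0.5153, -0.1613, 0.018] [349.2 185.1]
[0.485, -0.2872, 0.018] [463.3 212.6]
[0.4825, 0.0317, 0.003] [178.4 211.8]
```

View pics/w3.png

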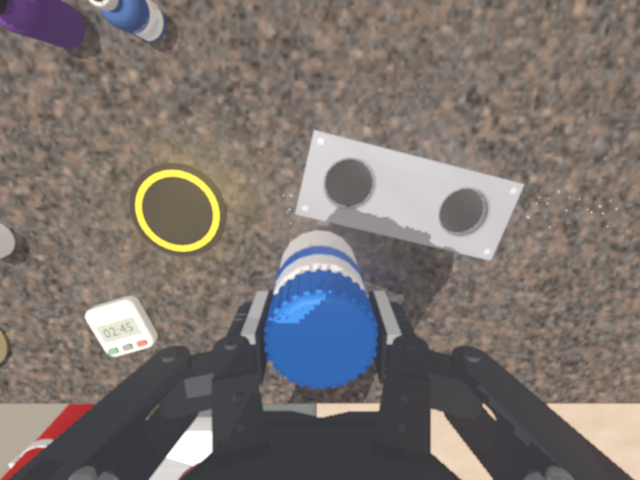

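The wrist view shows the pockets at (349,182) and (464,211), about 2 px from prediction, so I'll shift the targets about 1 mm in +x. Moving over the right pocket.

>>> drive_tool(commands="30 -0.04 1 0.5 0;30 -0.04 1 0.7 0;30 -0.05 1 0.8 0;30 -0.05 1 0.8 0;30 -0.05 1 0.8 0;30 0 0.19 0.8 0;30 0 0 0.4 0;30 0 0 0 0")

```text
time: 11.4
tool_pos: [0.485, -0.2872, 0.0864]
tool_rot: [-0.001, 1.0, -0.001, -0.001]
contact_force: [0.9, 0.9, -0.7]
gripper_width: 0.523
```

Run:
```python
from h import *
c=manip.camera_params("wrist");a=manip.grab_frame("wrist")[:,:,::-1].copy()
s=manip.state();t=s["tool_pos"];print(t,s["contact_force"])
print("cap top pred",proj(c,t+[0,0,.032]),"pocket r",proj(c,[.486,-.2875,.018]),"bottom front",proj(c,t+[.023,0,-.05]))
cv2.imwrite("pics/w4.png",a)
```

```text
[ 0.48565896 -0.28763102  0.08751463] [-0.00356414 -0.4436987  -1.17920351]
cap top pred (np.float64(324.382999657784), np.float64(346.74788433224217)) pocket r (np.float64(322.78679868676323), np.float64(252.34145428988145)) bottom front (np.float64(323.1724478783576), np.float64(228.75989401903846))
```

View pics/w4.png

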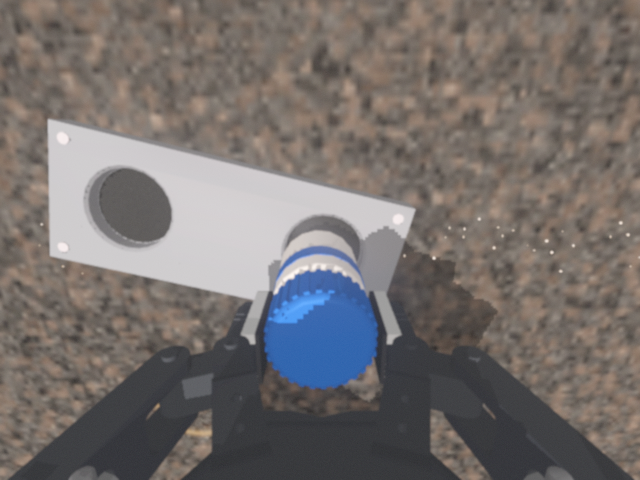

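The pot hangs over the right pocket with its bottom front edge at about (321,230) and the rim's far edge at (323,214). It needs about 1 mm in +x and 1 mm in −y. Lowering.

>>> drive_tool(commands="30 0.04 0.04 0.2 0;30 0 0 0.2 0;30 0 0 0.2 0;30 0 0 0.2 0;30 0 0 0.1 0;30 0 0 0.07 0;30 0 0 0.05 0;30 0 0 0 0")

```text
time: 12.45
tool_pos: [0.4866, -0.2893, 0.0567]
tool_rot: [-0.0, 1.0, -0.001, 0.0]
contact_force: [0.6, -0.5, -1.5]
gripper_width: 0.527
```

>>> drive_tool(commands="30 0 0 0.03 0;30 0 0 0.03 0;30 0 0 0.03 0;30 0 0 0 0;30 0 0 0 0;30 0 0 0 0;30 0 0 0 0;30 0 0 0 0")

```text
time: 13.45
tool_pos: [0.4872, -0.2895, 0.0561]
tool_rot: [0.0, 1.0, -0.001, 0.0]
contact_force: [-2.8, 3.9, 9.5]
gripper_width: 0.52
```

Contact comes at TCP z = 0.056, which is the pocket floor height. Releasing and going up.

>>> drive_tool(commands="50 0 0 -0.05 0;85 0 0 0 0;85 0 0 0 0;85 0 0 0 0;85 0 0 0 0;85 0 0 -0.3 0;85 0 0 -0.7 0;85 0 0 -1 0")

```text
time: 14.45
tool_pos: [0.4861, -0.289, 0.1158]
tool_rot: [-0.0, 1.0, -0.001, -0.001]
contact_force: [-0.4, 0.3, -0.1]
gripper_width: 0.997
```

>>> drive_tool(commands="85 0 0 -1 0;85 0 -0.5 -1 0;85 0 -1 -1 0;85 0 -1 -0.6 0;85 0 -1 0 0;85 0 -1 0 0;85 0 -1 0 0;85 0 -1 0 0")

```text
time: 15.45
tool_pos: [0.4872, -0.0934, 0.2243]
tool_rot: [0.0, 1.0, -0.001, 0.001]
contact_force: [-0.1, 0.5, 0.4]
gripper_width: 0.994
```

Run:
```python
from h import *
c=manip.camera_params("wrist");a=manip.grab_frame("wrist")[:,:,::-1].copy()
s=manip.state();t=s["tool_pos"];print(t)
for p in([.486,-.2885,.088],[.5165,-.1615,.018],[.4825,.0317,.003]):print(np.round(proj(c,p),1))
cv2.imwrite("pics/w5.png",a)
```

```text
[ 0.48708155 -0.09054433  0.22429034]
[545.5 226.5]
[386.9 179.7]
[209.5 208.7]
```

View pics/w5.png

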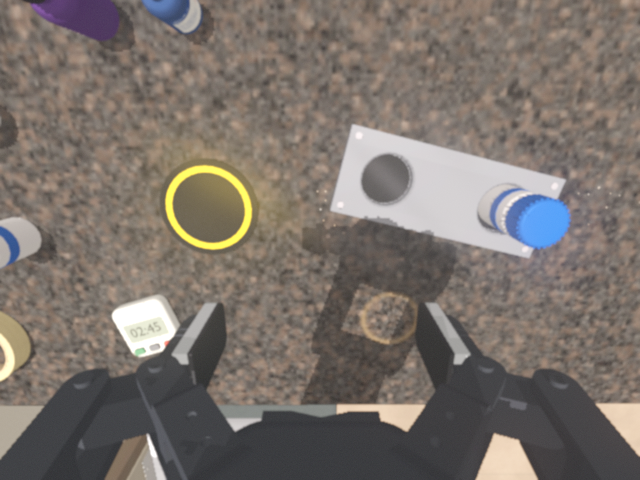

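The pot stands seated and upright in the right pocket, with its cap at (542,222). The left pocket is at (386,178). Now to the second blue pot.

>>> drive_tool(commands="85 -0.1 -1 0 0;85 -0.1 -1 0 0;85 -0.1 -1 0 0;85 -0.1 -1 0 0;85 -0.1 -1 0 0;85 -0.1 -1 0 0;85 -0.1 -1 0 0;85 -0.1 -1 0 0")

```text
time: 16.5
tool_pos: [0.4638, 0.1465, 0.2243]
tool_rot: [-0.0, 1.0, -0.001, 0.001]
contact_force: [-0.0, -0.5, 0.8]
gripper_width: 0.998
```

>>> drive_tool(commands="85 -0.1 -1 0 0;85 -0.1 -1 0 0;85 -0.1 -1 0 0;85 -0.1 -0.47 0 0;85 0 0 0 0;85 0 0 0 0;85 0 0 0 0;85 0 0 0 0")

```text
time: 17.5
tool_pos: [0.4523, 0.2493, 0.2235]
tool_rot: [0.0, 1.0, -0.002, 0.0]
contact_force: [-0.3, -0.3, -1.2]
gripper_width: 0.996
```

Run:
```python
from h import *
c=manip.camera_params("wrist");a=manip.grab_frame("wrist")[:,:,::-1].copy()
s=manip.state();t=s["tool_pos"];print(t)
print(np.round(proj(c,[.451,.2535,.082]),1),np.round(proj(c,[.4376,.3606,.082]),1))
x,y=[int(v) for v in proj(c,[.451,.2535,.082])]
b=cv2.resize(a[y-75:y+75,x-100:x+100],None,fx=4,fy=4,interpolation=cv2.INTER_CUBIC);print("origin",x-100,y-75)
cv2.imwrite("pics/w6.png",b)
```

```text
[0.45222211 0.24939484 0.22352284]
[317.1 225.4] [198.2 240.1]
origin 217 150
```

View pics/w6.png

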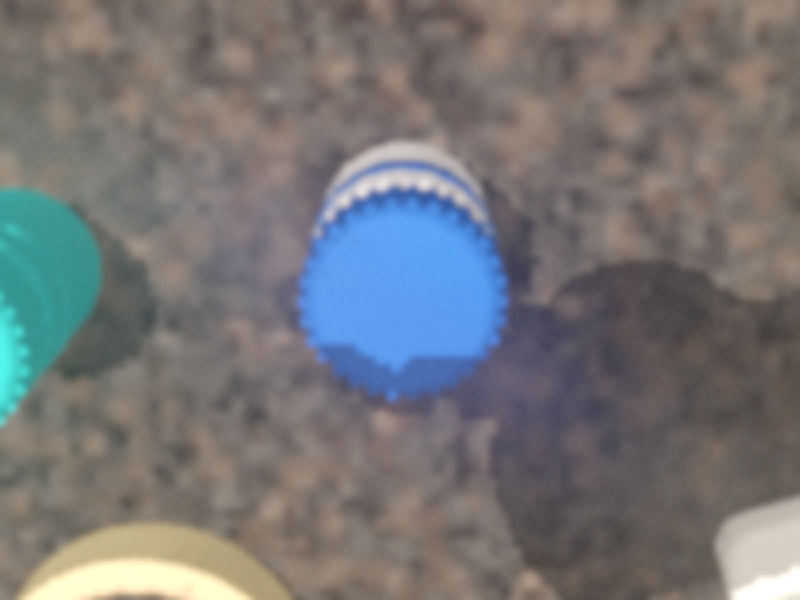

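The crop shows the cap centre at (404,297), which is (318,224) in the full frame, within 1–2 px of prediction, so the pot is at about (0.452, 0.2525). Descending.

>>> drive_tool(commands="85 0 -0.1 0.9 0;85 0 0 1 0;85 0 0 1 0;85 0 0 1 0;85 0 0 0.9 0;85 0 0 0.7 0;85 0 0 0.3 0;85 0 0 0 0")

```text
time: 18.55
tool_pos: [0.4519, 0.2527, 0.0492]
tool_rot: [0.0, 1.0, -0.001, -0.0]
contact_force: [0.1, -0.2, 0.3]
gripper_width: 0.995
```

>>> drive_tool(commands="30 0 0 0 0;30 0 0 0 0;30 0 0 0 0;30 0 0 0 0;30 0 0 0 0;30 0 0 0 0;30 0 0 0 0;30 0 0 0 0")

```text
time: 19.55
tool_pos: [0.4529, 0.2528, 0.0509]
tool_rot: [0.0, 1.0, -0.001, 0.001]
contact_force: [-1.7, -2.4, 5.7]
gripper_width: 0.522
```

>>> drive_tool(commands="30 0 0 -0.1 0;30 0 0 -0.2 0;30 0 0 -0.4 0;30 0 0 -0.6 0;30 0 0 -0.8 0;30 0 0 -0.4 0;30 0 0 -0.1 0;30 0 0 0 0")

```text
time: 20.55
tool_pos: [0.4518, 0.2527, 0.1272]
tool_rot: [0.0, 1.0, -0.001, -0.0]
contact_force: [0.3, -1.0, -6.2]
gripper_width: 0.52
```

Run:
```python
from h import *
for i in range(4):
    manip.grab_frame("wrist");s=manip.state();print(s["contact_force"].round(2),s["ft_torque"].round(2),s["tool_pos"].round(4),s["gripper_width"])
```

```text
[-0.17  0.4  -5.87] [-0.01  0.    0.02] [0.4515 0.2526 0.1266] 0.5209742156950616
[ 0.08  0.03 -6.15] [0.01 0.   0.04] [0.4514 0.2526 0.1264] 0.5225185273559045
[ 0.33 -0.92 -5.67] [ 0.07 -0.01  0.  ] [0.4514 0.2526 0.1263] 0.5202459237935193
[ 0.08 -0.35 -6.13] [-0.05 -0.03 -0.02] [0.4515 0.2526 0.1264] 0.5188619532556474
```

The second pot pulls at about −6 N, or 0.61 kg, against about 0.16 kg for the first, so this is the heavy one. I'll place it in the left pocket.

>>> drive_tool(commands="30 0 0.5 -0.6 0;30 0.15 1 -0.5 0;30 0.15 1 0 0;30 0.15 1 0 0;30 0.15 1 0 0;30 0.15 1 0 0;30 0.15 1 0 0;30 0.15 1 0 0")

```text
time: 21.75
tool_pos: [0.4827, 0.0268, 0.1599]
tool_rot: [-0.0, 1.0, -0.001, -0.0]
contact_force: [0.4, 0.5, -6.1]
gripper_width: 0.521
```

>>> drive_tool(commands="30 0.2 1 0 0;30 0.2 1 0 0;30 0.2 1 0 0;30 0.2 1 0 0;30 0.2 1 0 0;30 0.13 0.8 0.2 0;30 0 0.5 0.5 0;30 0 0 0.5 0")

```text
time: 22.75
tool_pos: [0.5157, -0.1615, 0.1228]
tool_rot: [-0.001, 1.0, -0.002, -0.001]
contact_force: [-0.5, -0.0, -6.2]
gripper_width: 0.521
```

>>> drive_tool(commands="30 0 0 0.4 0;30 0 0 0.3 0;30 0 0 0.2 0;30 0 0 0 0;30 0 0 0 0;30 0 0 0 0;30 0 0 0 0;30 0 0 0 0")

```text
time: 23.75
tool_pos: [0.5165, -0.1614, 0.0977]
tool_rot: [0.0, 1.0, -0.001, 0.0]
contact_force: [-0.7, -0.0, -6.6]
gripper_width: 0.525
```

Run:
```python
from h import *
c=manip.camera_params("wrist");a=manip.grab_frame("wrist")[:,:,::-1].copy()
s=manip.state();t=s["tool_pos"];print(t,s["contact_force"])
th=np.linspace(0,2*np.pi,60)
for ctr,r,z,col in((np.array([.5165,-.162]),.027,.018,(0,0,255)),(t[:2],.023,t[2]-.05,(0,255,255))):
    pts=np.array([proj(c,[ctr[0]+r*np.cos(k),ctr[1]+r*np.sin(k),z]) for k in th])
    cv2.polylines(a,[np.round(pts*16).astype(int)],True,col,1,cv2.LINE_AA,4)
cv2.imwrite("pics/w7.png",cv2.resize(a[130:410,140:500],None,fx=2.1,fy=2.1,interpolation=cv2.INTER_CUBIC))
```

```text
[ 0.51641874 -0.16134046  0.09761489] [ 0.33330764 -0.67782553 -6.49263114]
```

View pics/w7.png

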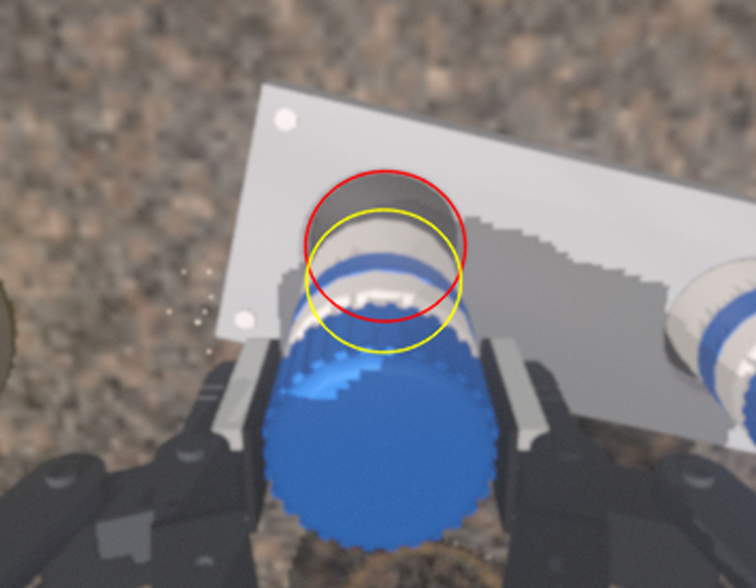

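The rim matches the red prediction. The pot's underside edge sits about 2–3 mm behind the yellow one, inside the 4 mm clearance. I'll nudge +1.5 mm in x and lower with force checks.

>>> drive_tool(commands="30 0.05 0 0.2 0;30 0 0 0.3 0;30 0 0 0.3 0;30 0 0 0.2 0;30 0 0 0.1 0;30 0 0 0.1 0;30 0 0 0.1 0;30 0 0 0 0")

```text
time: 24.8
tool_pos: [0.5178, -0.1613, 0.0583]
tool_rot: [-0.0, 1.0, -0.001, -0.0]
contact_force: [-0.4, -0.5, -6.7]
gripper_width: 0.516
```

>>> drive_tool(commands="30 0 0 0.03 0;30 0 0 0.03 0;30 0 0 0.03 0;30 0 0 0 0;30 0 0 0 0;30 0 0 0 0;30 0 0 0 0;30 0 0 0 0")

```text
time: 25.8
tool_pos: [0.5183, -0.1615, 0.0569]
tool_rot: [0.0, 1.0, -0.001, 0.0]
contact_force: [-3.5, 2.1, 6.0]
gripper_width: 0.518
```

>>> drive_tool(commands="50 0 0 -0.05 0;85 0 0 0 0;85 0 0 0 0;85 0 0 0 0;85 0 0 0 0;85 0 0 -0.5 0;85 0 0 -0.8 0;85 0 0 -0.5 0")

```text
time: 26.8
tool_pos: [0.5188, -0.1617, 0.1137]
tool_rot: [0.001, 1.0, -0.001, 0.001]
contact_force: [0.3, -0.2, 0.1]
gripper_width: 0.989
```

>>> drive_tool(commands="85 0 0 0 0;85 0 0 0 0;85 0 0 0 0;85 0 0 0.5 0;85 0 0 0.8 0;85 0 0 0.4 0;85 0 0 0 0;85 0 0 0 0")

```text
time: 27.8
tool_pos: [0.5183, -0.1615, 0.0608]
tool_rot: [0.0, 1.0, -0.001, 0.0]
contact_force: [-0.3, 0.1, 0.3]
gripper_width: 0.995
```

>>> drive_tool(commands="30 0 0 0 0;30 0 0 0 0;30 0 0 0 0;30 0 0 0 0;30 0 0 0 0;30 0 0 0 0;30 0 0 0 0;30 0 0 0 0")

```text
time: 28.8
tool_pos: [0.5186, -0.1618, 0.0613]
tool_rot: [0.001, 1.0, -0.001, 0.001]
contact_force: [-1.3, -1.6, 5.9]
gripper_width: 0.52
```

>>> drive_tool(commands="30 0 0 -0.1 0;30 0 0 -0.2 0;30 0 0 -0.4 0;30 0 0 -0.8 0;30 0 0 -1 0;30 0 0 -1 0;30 0 0 -0.6 0;30 0 0 -0.3 0")

```text
time: 29.8
tool_pos: [0.5181, -0.1614, 0.1934]
tool_rot: [0.0, 1.0, -0.001, 0.001]
contact_force: [-0.2, 0.9, -5.0]
gripper_width: 0.525
```

>>> drive_tool(commands="30 -0.1 -0.5 -0.5 0;30 -0.2 -1 -0.5 0;30 -0.2 -1 -0.2 0;30 -0.2 -1 0 0;30 -0.2 -1 0 0;30 -0.2 -1 0 0;30 -0.05 -0.7 0 0;30 0 -0.25 0 0")

```text
time: 30.8
tool_pos: [0.483, 0.0339, 0.2277]
tool_rot: [-0.0, 1.0, -0.0, -0.001]
contact_force: [0.4, 0.0, -5.5]
gripper_width: 0.516
```

>>> drive_tool(commands="30 0 0 0 0;30 0 0 0 0;30 0 0 0 0;30 0 0 0 0;30 0 0 0 0;30 0 0 0 0;30 0 0 0 0;30 0 0 0 0")

```text
time: 31.8
tool_pos: [0.4839, 0.0323, 0.2283]
tool_rot: [0.0, 1.0, -0.001, 0.0]
contact_force: [-0.6, 0.1, -6.4]
gripper_width: 0.518
```

Run:
```python
from h import *
a=manip.grab_frame("scene")[:,:,::-1];s=manip.state();print(s["tool_pos"],s["contact_force"],s["gripper_width"],s["time"])
w=manip.grab_frame("wrist")[:,:,::-1]
cv2.imwrite("pics/end.png",np.hstack([cv2.resize(a[100:400,200:460],(390,450)),cv2.resize(w,(400,300))if 0 else np.vstack([cv2.resize(w,(400,300)),np.zeros((150,400,3),np.uint8)])]))
```

```text
[0.48390182 0.03228786 0.22830025] [ 0.28089439 -0.19260835 -6.74913103] 0.5193250921883797 31.85
```

View pics/end.png

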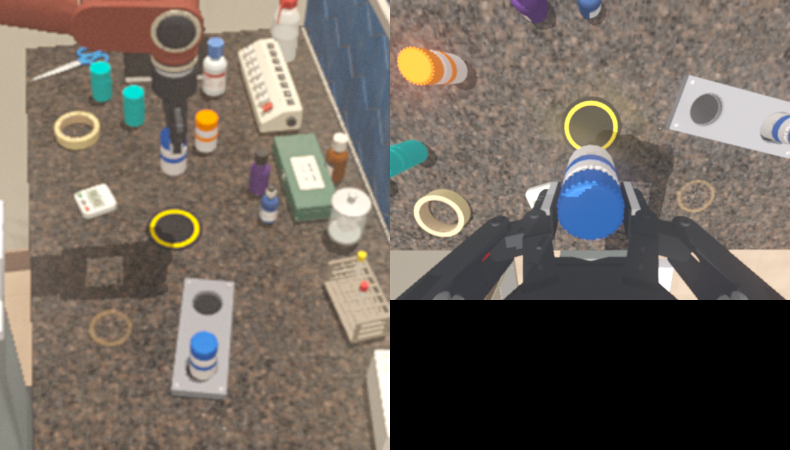

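The final picture shows the light pot upright in the right pocket at (203,357) and the left pocket empty. The heavy pot is held upright above the ring, and the orange pot and the bottles are still standing. Handing in.

```bash
python3 -c "
from plant import manip
print(manip.job_done())"
```

```text
the job is handed in; nothing more can be done
None
```

I stood both blue-capped pots in the stand, then took the heavier one out again. It was held upright above the mat when I handed in, at 31.9 s of the 67 s allowed.

- **Weights:** the first pot pulled about 1.6 N (roughly 0.16 kg) and went into the right pocket. The second pulled about 6 N (roughly 0.61 kg) and went into the left pocket, so I lifted that one out again.
- **Seating:** contact came at the height expected for the pocket floor both times. I released each pot fully and raised the gripper clear. The right-hand one was checked in a picture afterwards. The left-hand one was judged only by contact height and force.
- **Final pose:** the tool is within about 2 mm of the measured mat centre. The pot's underside is about 0.17 m up, and the wrist force still reads about 6.5 N.
- **Last picture:** it shows the light pot standing in its pocket and the left pocket empty. The orange pot and the bottles in view are still standing.

**Disagreement:** before the second placing, the wrist picture put the pot's underside 2–3 mm off the prediction. I nudged 1.5 mm and it went in without sideways resistance on the way down.

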